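Open the tea caddy on the shop table for display

TASK

Open the dark wooden tea caddy for display. First, with the lid still shut, push the white stoneware jar that stands close behind it along the table, to either side, until it stands wholly past the end of the caddy; then push the caddy's lid up by its front lip and on over backwards, gently, until it lies back fully open by itself, and leave it so. Use only the fingertips or the outside of the fingers: grasp, lift and tip nothing over, and leave everything else on the table, the pale recipe box and its lid included, where it is.

Things in the scene. Friction and masses are not known exactly. Their poses are not given: they have to be found in the camera images.
- caddy: Dark wooden tea caddy, fixed: 90 mm deep (x) by 150 mm wide (y), walls 6 mm, open top 62 mm up, with a flat lid hinged on its far (+x) top edge; 75 mm high when shut. Origin: centre of its underside, on the table. x points level from the front (lip side, towards the robot) to the hinge side, y left, z up. Turned up to 0.22 rad from the robot's x axis.
- caddy_lid (a joint): Angle of the caddy's lid in rad: 0 shut, growing as it opens up and back, 2.1 at its open stop. A slab 90 x 150 x 12 mm, about 0.2 kg. The hinge is nearly free, lightly damped: let go below about 1.45 rad it falls shut, beyond that it falls back to the stop and stays. Raising it takes 1 to 2 N at the lip.
- lid_lip (a point): Middle of the lower front edge of the lid's lip: a wooden tab 70 mm wide (along caddy y), 8 mm thick, sticking out 21 mm from the caddy's front, flush with the lid's underside. When shut its underside is 62.5 mm above the table, free beneath, so a tilted fingertip goes under it. 111 mm from the hinge line; moves with the lid.
- lid_hinge (a point): Middle of the lid's hinge line, which runs along the caddy's y at its far top edge: 45 mm beyond the caddy's centre, 62.5 mm above the table.
- jar: White stoneware jar, loose, about 0.35 kg: a plain upright cylinder, 66 mm in diameter, 92 mm high. Stands 2 to 8 mm behind the caddy's back, within 40 mm of its middle. Wholly past the end: its centre 108 mm from the caddy's middle along caddy y; the table is free to 170 mm either side. Slides upright if pushed below 35 mm height. Origin: centre of its underside.
- mug: Bystander: blue ceramic mug, 72 mm wide, 85 mm high, with a handle, beside the caddy. Origin: centre of its underside.
- bottle: Bystander: amber glass bottle, 56 mm wide, 150 mm high, beside the caddy. Origin: centre of its underside.
- bowl: Bystander: small white bowl, 76 mm wide, 38 mm high, in front of the caddy to one side. Origin: centre of its underside.
- tin: Bystander: green round tin, 62 mm wide, 90 mm high, farther behind the jar. Origin: centre of its underside.
- candlestick: Bystander: brass candlestick, 70 mm wide foot, 105 mm high, in front of the caddy to the other side. Origin: centre of its underside.
- recipe_lid (a joint): Bystander: hinged lid of the pale recipe box (80 mm by 120 mm, 68 mm high, a small knob on top), which stands fixed far to the left or right of the caddy. Angle in rad, 0 shut. To stay shut.

How it is judged (in metres and radians):
On the way, in this order (a step that is already met when the one before it is completed fails the run):
1. the jar stands past either end of the caddy, the lid still shut ((y of jar in the frame of caddy above 0.105 m or y of jar in the frame of caddy below -0.105 m) and value of joint caddy_lid below 0.15 rad and height (world z) of jar between -0.006 and 0.006 m and angle between jar's own z axis and vertical below 0.1 rad and linear speed of jar below 0.02 m/s), for 0.2 s.
2. the lid lies back open (value of joint caddy_lid above 1.95 rad), for 0.2 s.
At the end, for the whole second after the job is handed in: The caddy's lid lies back open by itself (over 1.95 of its 2.1 rad) and still; the jar stands upright on the table at rest, its centre more than 105 mm from the caddy's middle along the caddy's width; the recipe box is shut (value of joint caddy_lid above 1.95 rad and velocity of joint caddy_lid between -0.1 and 0.1 rad/s and (y of jar in the frame of caddy above 0.105 m or y of jar in the frame of caddy below -0.105 m) and height (world z) of jar between -0.006 and 0.006 m and angle between jar's own z axis and vertical below 0.1 rad and linear speed of jar below 0.02 m/s and value of joint recipe_lid below 0.1 rad); the robot touches nothing.
It fails at once if the jar is lifted (over 12 mm) or tipped (over 0.4 rad) (height (world z) of jar above 0.012 m or angle between jar's own z axis and vertical above 0.4 rad).
It fails at once if the jar is squeezed or struck (over 25 N) (contact force between the fingers and jar above 25 N).
It fails at once if the lid is squeezed or forced (over 30 N) (contact force between the fingers and caddy_lid above 30 N).
It fails at once if the lid is flung (over 5 rad/s) open or slams shut (velocity of joint caddy_lid above 5 rad/s or velocity of joint caddy_lid below -5 rad/s).
It fails at once if another thing is disturbed: a bystander moved over 20 mm, or the recipe box's lid opened over 0.15 rad (value of joint recipe_lid above 0.15 rad or distance of any of mug, bottle, bowl, tin, candlestick from where it was at the start of the episode above 0.02 m).
It also fails if it takes over 56 s, if anything falls off the work surface, if the arm or the gripper's body presses on something with over 40 N, if the wrist force passes 120 N, or if a joint passes its speed limit or range.

ROBOT

A 6-joint arm with a two-finger parallel gripper is mounted at the origin on the work surface. World frame = base frame: x ahead of the robot, y to its left, z up, the work surface at z = 0. Lengths are in m, angles in degrees, forces in N, time in s.
With the tool pointing down it reaches from about 0.25 to 0.725 m from the base axis. Payload 9.7 kg.
Tool frame: the origin (TCP) lies at the very end of the fingers, on their centre line; the grasp point (between the pads) lies 19 mm behind it; z points along the fingers, y is the direction in which the jaws open and shut (so a half turn about z gives the same grasp; the last joint's range is limited). The gripper opens to 85 mm and grips with 20 to 120 N. Pads are 22 mm wide; open, the fingers measure 114 mm over their backs; the gripper's body (76 mm by 85 mm) begins 54 mm behind the grasp point. The pads swing forward as they close: fully open they stand 13 mm farther back than shut.
Start: joints at [-68.755, 4.979, 10.078, 95.1, 0, 90], TCP at [0.199, -0.513, 0.231] pointing down, gripper open.
Joint ranges: [-179.16, 179.16], [-48.56, 103.87], [-65.8, 70.77], [-126.05, 130.52], [-82.76, 87.17], [-180, 180]. Speed limits (degrees/s): [127.2, 127.2, 147.25, 180, 180, 180].

INTERFACE

Orientations are given as [roll, pitch, yaw] about the fixed x, y, z axes, in that order (R = Rz(yaw) Ry(pitch) Rx(roll)).
In Python, from workcell import bot gives the robot as it stands. The module is installed in compiled form; this text tells all that it offers.
- The arm moves only by the tool arm_command, never from a script. Its argument "increments" is a list of rows, each a list of 7 numbers: the gripper command: -1 is fully open, 1 is shut, values between are in proportion, then the shift along the tool's x, y, z in cm, then the turn, a rotation vector about the tool's x, y, z in degrees. In form: [[gripper, x, y, z, rx, ry, rz], ...]. A call has 1 to 10 rows; each row shifts and turns the commanded pose from where the row before left it, along the tool's axes as they then stand; what a row does not reach is not made up. A row lasts 1/8 s, in which the tool goes at most 62.5 mm and 10.7 degrees, less where a joint would pass 70% of its speed; a pose out of reach is approached as far as the arm can. A call is refused whole if a number of a shift passes 6.25 or a number of a turn 10.7, either way. A call with a gripper value outside its range is refused whole. The fingers move at their own pace and stop on an object; "grip_force" is the grip in N (left out, the last holds). Time passes only in rows, so rows that do not move let the fingers close. It gives the time, the measured TCP pose, the force and the opening at its end, in the units of the state.
- bot.get_obs(): the state, without advancing time (a new reading comes with each control period).
- bot.camera(name): name is "scene" or "top"; returns a dict with "color" (420x560x3 uint8, red, green, blue), "fx", "fy", "cx", "cy" (pixels), "origin" and "attitude" of the camera in the world. Camera axes: x right, y up, looking along -z (the intrinsics and any distortion apply to the point x, -y, -z); pixel columns grow to the right and rows downward; lengths in m; the calibration is good to about 2 mm. A picture is of the moment at which its call begins. There is no depth.
- bot.job_done(): hands the job in, once; it reports no verdict.
The state is a dict: "time": time; "q": joint angles; "qd": joint speeds; "joint_efforts": joint torques, N m; "ee_pos": TCP position; "tcp_rot": TCP orientation; "wrist_force": force on the tool from outside, world axes, zero at the start; "torque": the same for the moment, N m; "opening": finger opening in m.
Only numpy, scipy, OpenCV 4.12 (cv2) and the standard library are available. Lean on these libraries where they do the work, as an engineer would, in place of code of your own. Each camera call takes 0.05 s, during which the arm holds its last target. There are 200 camera calls.

## Working session

There is one attempt and no reset: what is moved stays moved. The work goes in short steps, Python scripts to look and compute and a tool call to move; the robot and the scene stay as the last step left them, time stands still between calls to the robot, and variables do not carry over. Pictures are saved under pics/ and viewed, about 8 in all and at most 12, crops included, and the job is handed in when it is done.

Besides the shell and the picture viewer there is one more tool, called after "Call:" in YAML: its name, and indented under it one key for each argument. arm_command: Moves the arm, as the interface text tells. Its arguments: {"type":"object","properties":{"increments":{"type":"array"},"grip_force":{"type":"number"}},"required":["increments"]}

```bash
mkdir -p pics
python3 - <<'E'
from workcell import bot
import cv2,numpy as np
o=bot.get_obs();print(o)
for n in("scene","top"):
    c=bot.camera(n);cv2.imwrite(f"pics/{n}0.png",c["color"][:,:,::-1]);print({k:v for k,v in c.items() if k!="color"})
E
```

```text
{'time': 0.0, 'q': array([-6.87567181e+01,  5.01054174e+00,  1.00323036e+01,  9.50989704e+01,
        1.94474825e-03,  9.00013444e+01]), 'qd': array([ 0.01244285, -0.04179639, -0.01174033, -0.10304187,  0.07308077,
        0.09469856]), 'joint_efforts': array([-1.52604143e-04, -5.20389926e+01,  4.64803219e+01,  1.63309736e-02,
       -2.98972179e-05,  1.84265019e-06]), 'ee_pos': array([ 0.19920332, -0.51240166,  0.23056916]), 'tcp_rot': array([-1.79922791e+02, -1.94293490e-03,  2.12419349e+01]), 'wrist_force': array([-0.55593345, -0.56689464, -0.05479623]), 'torque': array([-0.02581487,  0.01110183,  0.06780309]), 'opening': 0.08519557842625922}
{'fx': 474.866765250773, 'fy': 474.866765250773, 'cx': 275.884252877791, 'cy': 212.09398035140657, 'origin': array([ 1.1925008 , -0.21501167,  1.09439949]), 'attitude': array([31.84396083, -0.46178933, 72.43584433])}
{'fx': 459.70795902397765, 'fy': 459.70795902397765, 'cx': 282.9145464209664, 'cy': 218.0081551536724, 'origin': array([ 0.48232605, -0.00877628,  1.36570609]), 'attitude': array([  4.18593004,  -0.99786615, -91.49775431])}
```

View pics/scene0.png

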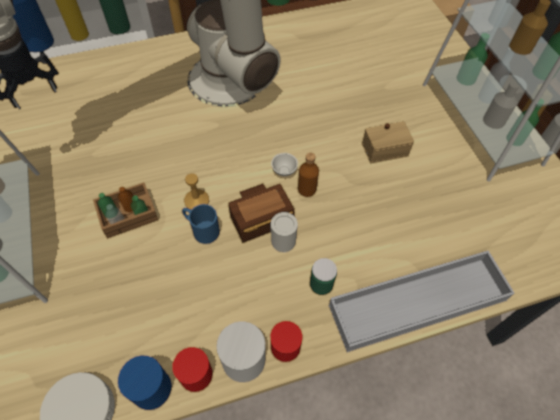

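View pics/top0.png

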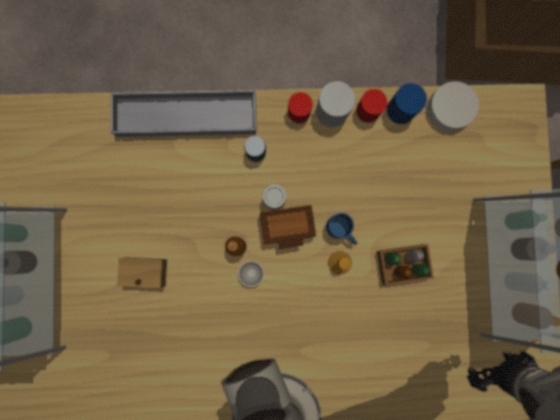

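```bash
cat > h.py <<'E'
import numpy as np,cv2
from scipy.spatial.transform import Rotation as Ro
from workcell import bot
def cam(n):
    c=bot.camera(n);c["R"]=Ro.from_euler("xyz",c["attitude"],degrees=True).as_matrix();return c
def ray(c,u,v):
    d=c["R"]@np.array([(u-c["cx"])/c["fx"],-(v-c["cy"])/c["fy"],-1]);return c["origin"],d
def pt(c,u,v,z):
    o,d=ray(c,u,v);return o+d*(z-o[2])/d[2]
def proj(c,p):
    q=c["R"].T@(np.asarray(p)-c["origin"]);return np.array([c["cx"]+c["fx"]*q[0]/-q[2],c["cy"]-c["fy"]*q[1]/-q[2]])
def crop(c,x0,y0,x1,y1,s,f):
    cv2.imwrite(f,cv2.resize(c["color"][y0:y1,x0:x1,::-1],None,fx=s,fy=s,interpolation=cv2.INTER_CUBIC))
E
python3 - <<'E'
from h import *
a=cam("top");b=cam("scene")
crop(a,215,130,375,290,4.5,"t.png");crop(b,175,145,345,300,4.5,"s.png")
t=cv2.imread("t.png");s=cv2.imread("s.png")
crop(a,215,170,375,290,5,"pics/t1.png");crop(b,180,145,340,265,5,"pics/s1.png")
print(pt(a,274,197,.092),pt(b,284,222,.092))
E
```

```text
[ 0.63425099 -0.01008521  0.092     ] [ 0.63455752 -0.00904415  0.092     ]
```

View pics/t1.png

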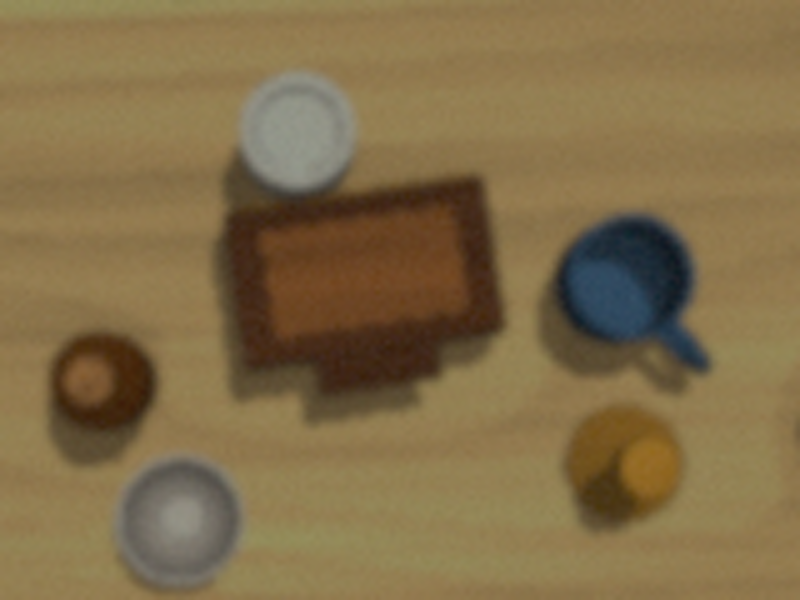

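View pics/s1.png

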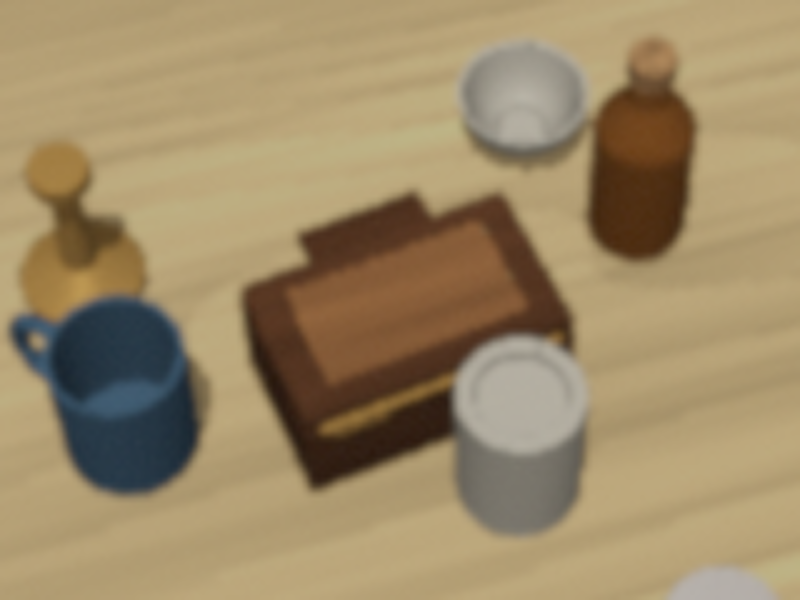

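Run:
```python
from h import *
a=cam("top");b=cam("scene")
T=lambda u,v,z:pt(a,215+(u+.5)/5-.5,170+(v+.5)/5-.5,z)
S=lambda u,v,z:pt(b,180+(u+.5)/5-.5,145+(v+.5)/5-.5,z)
L=np.array([T(*p,.075) for p in[(228,212),(482,178),(500,330),(247,368)]])
M=np.array([S(*p,.075) for p in[(571,320),(317,432),(246,292),(500,194)]])
for Q in(L,M):
    c=Q.mean(0);e=(Q[0]+Q[3]-Q[1]-Q[2]);print(Q.round(4),c,"yaw",np.degrees(np.arctan2(-e[0],e[1])))
    print([np.linalg.norm(Q[i]-Q[i-1]).round(4) for i in range(4)])
print("lip",T(318,393,.07),T(438,375,.07),S(302,236,.07),S(415,192,.07))
print("jar",T(298,133,.092),S(520,395,.092))
print("mug",T(626,280,.085),"bowl",T(180,520,.038),"cs foot",T(626,480,.01),S(82,272,.02),"bottle",T(90,380,.15), S(640,225,.0))
```

```text
[[ 0.5947  0.0298  0.075 ]
 [ 0.6105 -0.114   0.075 ]
 [ 0.5244 -0.1215  0.075 ]
 [ 0.5067  0.0211  0.075 ]] [ 0.55908764 -0.04613588  0.075     ] yaw 6.6520754827410205
[np.float64(0.0884), np.float64(0.1446), np.float64(0.0864), np.float64(0.1437)]
[[ 0.5949  0.0305  0.075 ]
 [ 0.6196 -0.1101  0.075 ]
 [ 0.5295 -0.1227  0.075 ]
 [ 0.5097  0.02    0.075 ]] [ 0.5634158  -0.04558023  0.075     ] yaw 8.932339187429653
[np.float64(0.0859), np.float64(0.1427), np.float64(0.0909), np.float64(0.1441)]
lip [ 0.4917665  -0.01833305  0.07      ] [ 0.5001236  -0.08616485  0.07      ] [ 0.50123377 -0.08566722  0.07      ] [ 0.49180023 -0.02133476  0.07      ]
jar [ 0.63648018 -0.01069786  0.092     ] [ 0.63859469 -0.01139261  0.092     ]
mug [ 0.55022259 -0.19202215  0.085     ] bowl [0.42140342 0.06238801 0.038     ] cs foot [ 0.43643491 -0.19860704  0.01      ] [ 0.45495485 -0.19917623  0.02      ] bottle [0.5011442  0.10221288 0.15      ] [0.50284611 0.10559134 0.        ]
```

```bash
cat >> h.py <<'E'
C=np.array([.561,-.046,0]);YAW=7.5
RC=Ro.from_euler("z",YAW,degrees=True)
def W(p): return C+RC.apply(p)
def F(w): return RC.inv().apply(np.asarray(w)-C)
def down(tilty=0,tau=90): # tool x = caddy +y, tool y = caddy +x at tau=90
    return Ro.from_matrix(np.c_[RC.apply([0,1,0]),RC.apply([1,0,0]),[0,0,-1]])*Ro.from_rotvec([-(90-tau),0,0],degrees=True)*Ro.from_rotvec([0,tilty,0],degrees=True)
def cur():
    o=bot.get_obs();return o["ee_pos"],Ro.from_euler("xyz",o["tcp_rot"],degrees=True)
def go(p,R,start=None):
    p0,R0=start or cur()
    print("shift cm",(R0.inv().apply(np.asarray(p)-p0)*100).round(2),"in end axes",(R.inv().apply(np.asarray(p)-p0)*100).round(2),"turn",(R0.inv()*R).as_rotvec(degrees=True).round(2))
E
python3 - <<'E'
from h import *
np.set_printoptions(suppress=True)
a=cam("top")
print("tin",F(pt(a,255,142,.09)),"jar",F([.637,-.011,0]),"bottle",F([.502,.104,0]),"mug",F([.55,-.192,0]))
p=W([.082,-.045,.16]);print(p);go(p,down(15))
E
```

```text
tin [0.2396187  0.05469432 0.09      ] jar [0.07991823 0.02478058 0.        ] bottle [-0.03891632  0.15641777  0.        ] mug [-0.02996272 -0.14331516  0.        ]
[ 0.64817216 -0.07991187  0.16      ]
shift cm [ 57.52 -24.06   7.12] in end axes [33.93 50.15 16.46] turn [  9.96  12.7  -75.79]
```

Call:
arm_command:
  increments:
    - [0.44,4.5,-1.9,0,0,0,0]
    - [0.44,4.8,-2.0,0,0,0,0]
    - [0.44,4.8,-2.0,0,0,0,0]
    - [0.44,4.8,-2.0,0,0,0,0]
    - [0.44,4.8,-2.0,0,0,0,0]
    - [0.44,4.8,-2.0,0,0,0,0]
    - [0.44,4.8,-2.0,0,0,0,0]
    - [0.44,4.8,-2.0,0,0,0,0]
    - [0.44,4.8,-2.0,0,0,0,0]
    - [0.44,4.8,-2.0,0,0,0,0]
  grip_force: 20

```text
time: 1.6
ee_pos: [0.5729, -0.1529, 0.2313]
tcp_rot: [180.0, -0.0, 21.3]
wrist_force: [0.2, -0.6, 0.1]
opening: 0.024
```

Call:
arm_command:
  increments:
    - [0.44,4.8,-2.0,0,0,0,0]
    - [0.44,4.8,-2.0,0,0,0,0]
    - [0.44,0,0,0,1,1.5,-9.5]
    - [0.44,0,0,0,1,1.5,-9.5]
    - [0.44,0,0,0,1,1.5,-9.5]
    - [0.44,0,0,0,1,1.5,-9.5]
    - [0.44,0,0,0,1,1.5,-9.5]
    - [0.44,0,0,0,1,1.5,-9.5]
    - [0.44,0,0,0,1,1.5,-9.5]
    - [0.44,0,0,0,1,1.5,-9.5]

```text
time: 2.85
ee_pos: [0.6467, -0.0823, 0.2313]
tcp_rot: [178.9, -13.4, 98.1]
wrist_force: [0.9, -0.1, -0.8]
opening: 0.0239
```

Run:
```python
from h import *
p=W([.082,-.045,.16]);go(p,down(15));o=bot.get_obs();print(o["time"],o["q"],o["ee_pos"],o["tcp_rot"],o["opening"],o["wrist_force"])
```

```text
shift cm [-1.44  0.05  6.99] in end axes [-1.63  0.18  6.94] turn [0.98 1.61 0.55]
2.85 [-12.85308818  23.54559834  31.47656643 101.71931117  12.89601844
  68.79402091] [ 0.64668161 -0.08231101  0.23127315] [178.88346516 -13.38625073  98.05562251] 0.02392195933446602 [ 0.94338074 -0.0843225  -0.82590572]
```

Call:
arm_command:
  increments:
    - [0.44,0,0.2,0,1,1.6,0.5]
    - [0.44,-0.65,0,2.53,0,0,0]
    - [0.44,-0.65,0,2.53,0,0,0]
    - [0.44,-0.65,0,2.53,0,0,0]
    - [0.44,-0.65,0,2.53,0,0,0]
    - [0.44,-0.65,0,2.53,0,0,0]
    - [0.44,-0.65,0,2.53,0,0,0]
    - [0.44,-0.65,0,2.53,0,0,0]
    - [0.44,0,0,0,0,0,0]

```text
time: 3.98
ee_pos: [0.647, -0.08, 0.0463]
tcp_rot: [-179.7, -15.0, 97.2]
wrist_force: [-0.7, 0.1, 0.4]
opening: 0.0242
```

Run:
```python
from h import *
p=W([.082,-.045,.022]);go(p,down(15));o=bot.get_obs();print(o["time"],o["ee_pos"],F(o["ee_pos"]),o["wrist_force"])
a=cam("top");b=cam("scene")
cv2.imwrite("pics/m1.png",np.hstack([cv2.resize(x[:,:,::-1],(400,300),interpolation=cv2.INTER_AREA) if 0 else cv2.resize(x[:,:,::-1],None,fx=2.5,fy=2.5) for x in(a["color"][130:290,215:375],b["color"][145:305,185:345])]))
```

```text
shift cm [-0.63  0.13  2.34] in end axes [-0.63  0.12  2.34] turn [-0.2  -0.02 -0.31]
3.975 [ 0.64699543 -0.08003413  0.04626443] [ 0.08081739 -0.04496762  0.04626443] [-0.68684663  0.05261645  0.37587759]
```

View pics/m1.png

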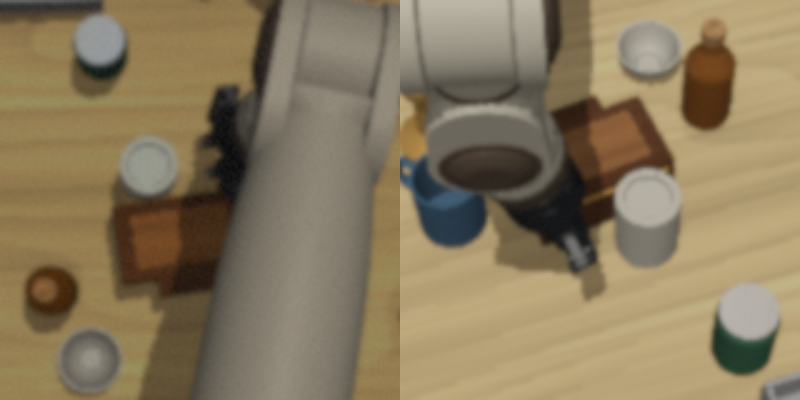

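Call:
arm_command:
  increments:
    - [0.44,-0.32,0.1,1.2,0,0,0]
    - [0.44,-0.31,0,1.15,0,0,-0.3]
    - [0.44,0,0,0,0,0,0]
    - [0.44,0.7,0,0.19,0,0,0]
    - [0.44,0.7,0,0.19,0,0,0]
    - [0.44,0.4,0,0.11,0,0,0]
    - [0.44,0.4,0,0.11,0,0,0]
    - [0.44,0.4,0,0.11,0,0,0]
    - [0.44,0.4,0,0.11,0,0,0]
    - [0.44,0.4,0,0.11,0,0,0]

```text
time: 5.32
ee_pos: [0.6479, -0.0459, 0.0257]
tcp_rot: [179.5, -14.8, 97.7]
wrist_force: [13.0, -5.4, 4.8]
opening: 0.0238
```

Call:
arm_command:
  increments:
    - [0.44,0.5,0,0.13,0,0,0]
    - [0.44,0.5,0,0.13,0,0,0]
    - [0.44,0.5,0,0.13,0,0,0]
    - [0.44,0.5,0,0.13,0,0,0]
    - [0.44,0.5,0,0.13,0,0,0]
    - [0.44,0.5,0,0.13,0,0,0]

```text
time: 6.08
ee_pos: [0.644, -0.0151, 0.0259]
tcp_rot: [179.5, -14.8, 97.7]
wrist_force: [14.1, -4.9, 4.9]
opening: 0.0239
```

Run:
```python
from h import *
o=bot.get_obs();print(o["time"],o["ee_pos"],F(o["ee_pos"]),o["wrist_force"])
go(W([.082,.071,.022]),down(15))
a=cam("top");b=cam("scene")
cv2.imwrite("pics/m2.png",np.hstack([cv2.resize(x[:,:,::-1],None,fx=2.5,fy=2.5) for x in(a["color"][130:290,215:375],b["color"][145:305,185:345])]))
```

```text
6.075 [ 0.64400832 -0.01505057  0.02591323] [0.08633789 0.01984989 0.02591323] [14.10277653 -4.86513701  4.91546314]
shift cm [ 4.85 -0.43  1.68] in end axes [ 4.84 -0.43  1.7 ] turn [0.44 0.19 0.18]
```

View pics/m2.png

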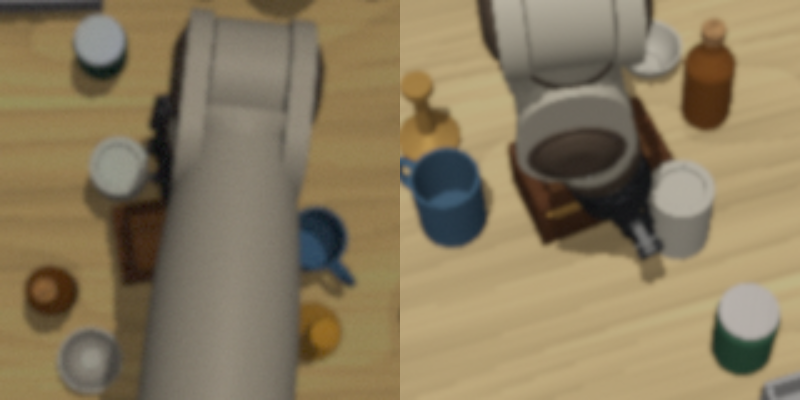

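Call:
arm_command:
  increments:
    - [0.44,-0.4,0.3,-0.1,0,0,0]
    - [0.44,0,0,0,5,0,0]
    - [0.44,0,0,0,5,0,0]
    - [0.44,0,0,0,0,0,0]

```text
time: 6.68
ee_pos: [0.6443, -0.0181, 0.0218]
tcp_rot: [-169.9, -15.0, 97.5]
wrist_force: [-0.4, -0.7, -0.0]
opening: 0.0238
```

Run:
```python
from h import *
o=bot.get_obs();print(o["time"],o["ee_pos"],F(o["ee_pos"]),o["wrist_force"])
R=cur()[1];print(R.inv().apply(RC.apply([0,1,0])),R.inv().apply(RC.apply([1,0,0])), R.inv().apply([0,0,1]))
```

```text
6.675 [ 0.64431073 -0.01807817  0.02177028] [0.08624252 0.01680872 0.02177028] [-0.35177041 -0.7447302  -0.02974463]
[0.96600939 0.0460328  0.25437538] [-5.11080288e-04  9.84355662e-01 -1.76192141e-01] [ 0.25850646 -0.17007326 -0.95092034]
```

Call:
arm_command:
  increments:
    - [0.44,0,-0.25,0.04,0,0,0]
    - [0.44,0.48,0.02,0.13,0,0,0]
    - [0.44,0.48,0.02,0.13,0,0,0]
    - [0.44,0.48,0.02,0.13,0,0,0]
    - [0.44,0.48,0.02,0.13,0,0,0]
    - [0.44,0.48,0.02,0.13,0,0,0]
    - [0.44,0.48,0.02,0.13,0,0,0]
    - [0.44,0.48,0.02,0.13,0,0,0]

```text
time: 7.68
ee_pos: [0.6369, 0.0162, 0.024]
tcp_rot: [-170.0, -14.9, 97.5]
wrist_force: [0.6, -4.4, 2.6]
opening: 0.024
```

Call:
arm_command:
  increments:
    - [0.44,0.48,0.02,0.13,0,0,0]
    - [0.44,0.48,0.02,0.13,0,0,0]
    - [0.44,0.48,0.02,0.13,0,0,0]
    - [0.44,0.39,0.02,0.1,0,0,0]
    - [0.44,0,0,0,0,0,0]

```text
time: 8.3
ee_pos: [0.6342, 0.0354, 0.0237]
tcp_rot: [-170.0, -15.0, 97.6]
wrist_force: [0.3, -1.0, 0.7]
opening: 0.0243
```

Run:
```python
from h import *
o=bot.get_obs();print(o["time"],o["ee_pos"],F(o["ee_pos"]),o["wrist_force"])
a=cam("top");b=cam("scene")
cv2.imwrite("pics/m3.png",np.hstack([cv2.resize(x[:,:,::-1],None,fx=2.5,fy=2.5) for x in(a["color"][130:290,215:375],b["color"][145:305,205:365])]))
```

```text
8.3 [0.63416896 0.03535557 0.02365105] [0.08316202 0.07110909 0.02365105] [ 0.255099   -0.97232905  0.67181879]
```

View pics/m3.png

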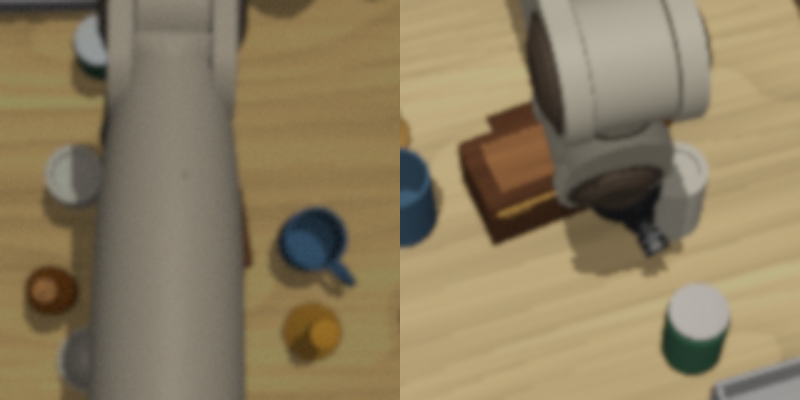

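Run:
```python
from h import *
a=cam("top");b=cam("scene")
u,v=215+75/2.5-.4,130+175/2.5-.4
print(F(pt(a,u,v,.092)),F(pt(b,205+(680-400)/2.5,145+172/2.5,.092)))
m=cv2.cvtColor(a["color"],cv2.COLOR_RGB2HSV)[185:217,228:262]
print(m[15,::2,1],m[15,::2,2])
```

```text
[0.08274597 0.10798828 0.092     ] [0.09076433 0.1116081  0.092     ]
[115 116  80  31  23  22  21  24  30  32  25  32  35  35  40  38  46] [146 143 143 142 136 149 146 140 101  88  90  89  87  80  76  93  99]
```

Call:
arm_command:
  increments:
    - [0.44,0.4,0.02,0.1,0,0,0]
    - [0.44,0.3,0.01,0.08,0,0,0]
    - [0.44,0,0,0,0,0,0]
    - [0.44,-0.7,0,-0.2,0,0,0]
    - [0.44,-1.4,0,-0.4,0,0,0]
    - [0.44,0.4,-0.4,-1.6,0,0,0]
    - [0.44,0.9,-0.6,-3.2,0,0,0]
    - [0.44,1.2,-0.8,-4.5,0,0,0]
    - [0.44,1.2,-0.8,-4.5,0,0,0]
    - [0.44,1.2,-0.8,-4.5,0,0,0]

```text
time: 9.75
ee_pos: [0.6352, 0.0194, 0.2197]
tcp_rot: [-170.1, -14.9, 97.5]
wrist_force: [2.1, -0.2, 1.1]
opening: 0.0237
```

```bash
cat >> h.py <<'E'
H=np.array([.045,0,.0625])
def lidpose(th,tau,d=.020,g=.044,off=0):
    # th: lid angle deg; tau tool dip deg; lip edge lies d behind TCP, against front finger (off: gap left in m)
    t,k=np.radians(th),np.radians(tau)
    P=H+.111*np.array([-np.cos(t),0,np.sin(t)])
    z=np.array([np.cos(k),0,-np.sin(k)]);n=np.array([-np.sin(k),0,-np.cos(k)])
    return W(P+d*z-(g/2-off)*n),down(0,tau)
E
python3 - <<'E'
from h import *
o=bot.get_obs();print(o["time"],o["ee_pos"],F(o["ee_pos"]),o["wrist_force"])
go(W([-.13,0,.2]),down(0,35))
p,R=lidpose(0,35,off=.012); print(p,F(p)); pa=p-R.apply([0,0,.06]);print(pa)
a=cam("top");b=cam("scene")
cv2.imwrite("pics/m4.png",np.hstack([cv2.resize(x[:,:,::-1],None,fx=2.5,fy=2.5) for x in(a["color"][130:290,215:375],b["color"][145:305,205:365])]))
E
```

```text
9.75 [0.63515579 0.01940267 0.21969718] [0.08205814 0.05516387 0.21969718] [ 2.05556667 -0.16419709  1.13527917]
shift cm [ -5.82 -20.81   4.12] in end axes [ -5.52 -13.78 -16.24] turn [-64.51 -14.58  -6.  ]
[ 0.51749421 -0.05172765  0.05921999] [-4.38811948e-02  4.67063955e-18  5.92199917e-02]
[ 0.46876557 -0.05814289  0.09363458]
```

Call:
arm_command:
  increments:
    - [-0.035,-1,-4.2,0.8,0,0,0]
    - [-0.035,-1.2,-4.2,0.8,0,0,0]
    - [-0.035,-1.2,-4.2,0.8,0,0,0]
    - [-0.035,-1.2,-4.2,0.8,0,0,0]
    - [-0.035,-1.2,-4.0,0.8,0,0,0]
    - [-0.035,0,0,0,-9.2,-2.1,-0.9]
    - [-0.035,0,0,0,-9.2,-2.1,-0.9]
    - [-0.035,0,0,0,-9.2,-2.1,-0.9]
    - [-0.035,0,0,0,-9.2,-2.1,-0.9]
    - [-0.035,0,0,0,-9.2,-2.1,-0.9]

```text
time: 11.1
ee_pos: [0.4328, -0.063, 0.2]
tcp_rot: [143.1, -3.9, 99.5]
wrist_force: [-0.4, -0.2, -0.1]
opening: 0.0444
```

Call:
arm_command:
  increments:
    - [-0.035,0,0,0,-9.2,-2.1,-0.9]
    - [-0.035,0,0,0,-9.2,-2.1,-0.9]
    - [-0.035,0,0,0,0,0,0]

```text
time: 11.48
ee_pos: [0.4873, -0.1035, 0.2039]
tcp_rot: [128.1, -1.6, 99.7]
wrist_force: [-1.1, -0.5, -0.1]
opening: 0.0442
```

Run:
```python
from h import *
o=bot.get_obs();print(o["time"],o["q"].round(1),o["ee_pos"],F(o["ee_pos"]),o["wrist_force"],o["opening"])
p,R=lidpose(0,35,off=.012); pa=p-R.apply([0,0,.06]);go(pa,R)
a=cam("top");b=cam("scene")
cv2.imwrite("pics/m4.png",np.hstack([cv2.resize(x[:,:,::-1],None,fx=2.5,fy=2.5) for x in(a["color"][130:290,215:375],b["color"][135:295,195:355])]))
```

```text
11.475 [-28.7 -48.5 -47.6  46.4  30.1  64.9] [ 0.48732235 -0.10346705  0.20388241] [-0.08054828 -0.04735855  0.20388241] [-1.13468802 -0.46668615 -0.12829902] 0.04422133298494209
shift cm [ 4.48 -9.43  6.05] in end axes [ 4.74 -9.75  5.3 ] turn [-3.16 -2.71  0.06]
```

View pics/m4.png

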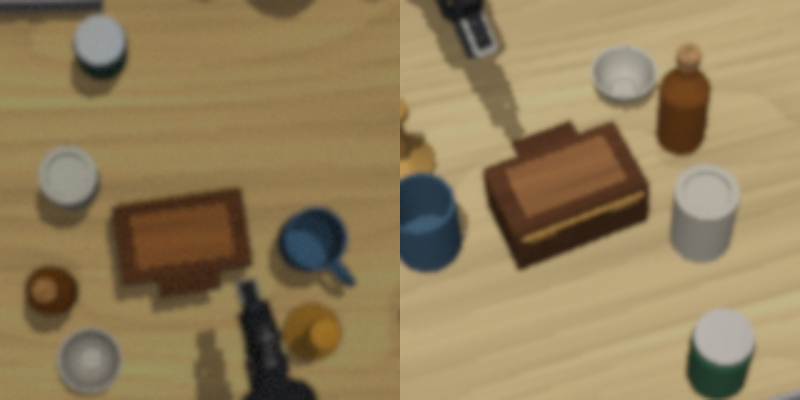

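Run:
```python
from h import *
a=cam("top");print("jar",F(pt(a,215+68/2.5-.4,130+177/2.5-.4,.092)))
p,R=lidpose(0,50,d=.021,g=.06,off=.008); pa=p-R.apply([0,0,.05]);print(p,pa);go(pa,R)
p1,_=lidpose(0,50,d=.021,g=.06,off=.0);print(R.inv().apply(p1-p)*100)
```

```text
jar [0.08173478 0.1160109  0.092     ]
[ 0.5256565  -0.05065306  0.06055439] [ 0.49379207 -0.05484809  0.09885662]
shift cm [ 4.29 -7.7   7.85] in end axes [ 4.63 -5.99  9.06] turn [11.87 -2.71  0.56]
[ 6.95525843e-16  8.00000000e-01 -2.28727924e-15]
```

Call:
arm_command:
  increments:
    - [-0.41,0,0,0,6,-1.3,0.3]
    - [-0.41,0,0,0,6,-1.4,0.3]
    - [-0.41,1.2,-1.5,2.2,0,0,0]
    - [-0.41,1.2,-1.5,2.3,0,0,0]
    - [-0.41,1.1,-1.5,2.3,0,0,0]
    - [-0.41,1.1,-1.5,2.3,0,0,0]
    - [-0.41,0,0,0,0,0,0]

```text
time: 12.5
ee_pos: [0.4932, -0.0539, 0.0963]
tcp_rot: [140.3, -0.1, 97.6]
wrist_force: [-0.6, -0.2, 1.1]
opening: 0.0601
```

Run:
```python
from h import *
o=bot.get_obs();print(o["time"],o["q"].round(1),o["ee_pos"],F(o["ee_pos"]),o["wrist_force"],o["opening"])
p,R=lidpose(0,50,d=.021,g=.06,off=.008);pa=p-R.apply([0,0,.05]);go(pa,R);go(p,R)
```

```text
12.5 [-14.1 -42.6 -50.9  44.   13.7  73. ] [ 0.49323101 -0.05386123  0.09629535] [-0.06821531  0.00105165  0.09629535] [-0.64714431 -0.18625083  1.0783197 ] 0.06006058214835612
shift cm [-0.1   0.2  -0.17] in end axes [-0.11  0.2  -0.17] turn [-0.27 -0.15  0.04]
shift cm [-0.12  0.22  4.83] in end axes [-0.11  0.2   4.83] turn [-0.27 -0.15  0.04]
```

Good pose. Advance, look, before lifting.

Call:
arm_command:
  increments:
    - [-0.41,-0.1,0.2,0.8,0,0,0]
    - [-0.41,0,0,1,0,0,0]
    - [-0.41,0,0,1,0,0,0]
    - [-0.41,0,0,1,0,0,0]
    - [-0.41,0,0,1,0,0,0]
    - [-0.41,0,0,0,0,0,0]

```text
time: 13.25
ee_pos: [0.5261, -0.0518, 0.0606]
tcp_rot: [140.2, -0.1, 97.5]
wrist_force: [-0.6, 0.3, -0.5]
opening: 0.0601
```

Run:
```python
from h import *
o=bot.get_obs();print(o["time"],o["q"].round(1),o["ee_pos"],F(o["ee_pos"]),o["wrist_force"])
p,R=lidpose(0,50,d=.021,g=.06,off=.008);go(p,R)
a=cam("top");b=cam("scene")
cv2.imwrite("pics/m5.png",np.hstack([cv2.resize(x[:,:,::-1],None,fx=4,fy=4,interpolation=cv2.INTER_CUBIC) for x in(a["color"][180:280,240:340],b["color"][150:250,215:315])]))
```

```text
13.25 [-12.4 -35.5 -51.5  35.9  12.6  74.5] [ 0.52610128 -0.0517539   0.06058869] [-0.03535119 -0.00114948  0.06058869] [-0.63051753  0.32891426 -0.4585303 ]
shift cm [ 0.11 -0.03 -0.02] in end axes [ 0.11 -0.02 -0.02] turn [-0.22 -0.07 -0.05]
```

View pics/m5.png

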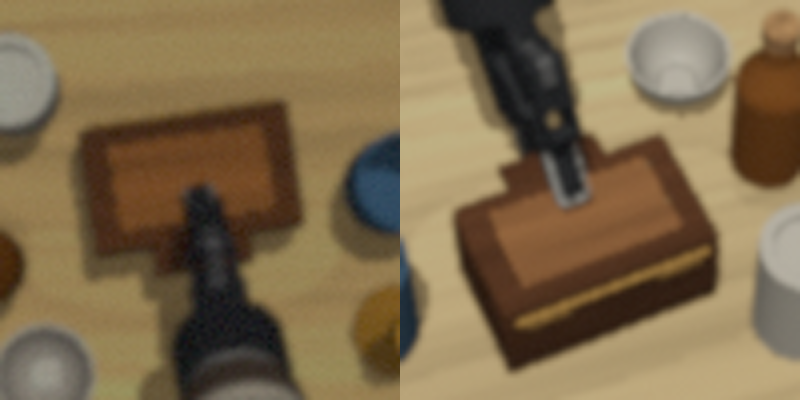

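Run:
```python
from h import *
p,R=cur()
q,_=lidpose(0,50,d=.021,g=.06);print("to contact",(R.inv().apply(q-p)*100).round(2))
for t in range(5,55,5):
    n,RR=lidpose(t,50,d=.021,g=.06);print(t,(down(0,50).inv().apply(n-q)*100).round(2));q=n
```

```text
to contact [0.13 0.69 0.06]
5 [-0.    0.65 -0.71]
10 [-0.    0.71 -0.65]
15 [-0.    0.77 -0.59]
20 [ 0.    0.82 -0.52]
25 [-0.    0.86 -0.45]
30 [ 0.    0.89 -0.37]
35 [ 0.    0.92 -0.29]
40 [-0.    0.95 -0.21]
45 [-0.    0.96 -0.13]
50 [ 0.    0.97 -0.04]
```

Call:
arm_command:
  increments:
    - [-0.41,0.1,0.35,0,0,0,0]
    - [-0.41,0,0.35,0,0,0,0]
    - [-0.41,0,0.33,-0.35,0,0,0]
    - [-0.41,0,0.33,-0.35,0,0,0]
    - [-0.41,0,0.35,-0.33,0,0,0]
    - [-0.41,0,0.35,-0.33,0,0,0]

```text
time: 14.1
ee_pos: [0.5328, -0.0501, 0.0854]
tcp_rot: [140.2, -0.1, 97.5]
wrist_force: [-3.3, 0.7, -0.2]
opening: 0.0602
```

Run:
```python
from h import *
o=bot.get_obs();print(o["time"],F(o["ee_pos"]),o["wrist_force"])
p,R=lidpose(10,50,d=.021,g=.06);go(p,R)
a=cam("top");b=cam("scene")
cv2.imwrite("pics/m6.png",np.hstack([cv2.resize(x[:,:,::-1],None,fx=4,fy=4,interpolation=cv2.INTER_CUBIC) for x in(a["color"][180:280,240:340],b["color"][150:250,215:315])]))
```

```text
14.1 [-0.02848231 -0.00035852  0.08544505] [-3.26373336  0.7454653  -0.18137897]
shift cm [0.04 0.02 0.08] in end axes [0.04 0.02 0.08] turn [-0.17 -0.03 -0.06]
```

View pics/m6.png

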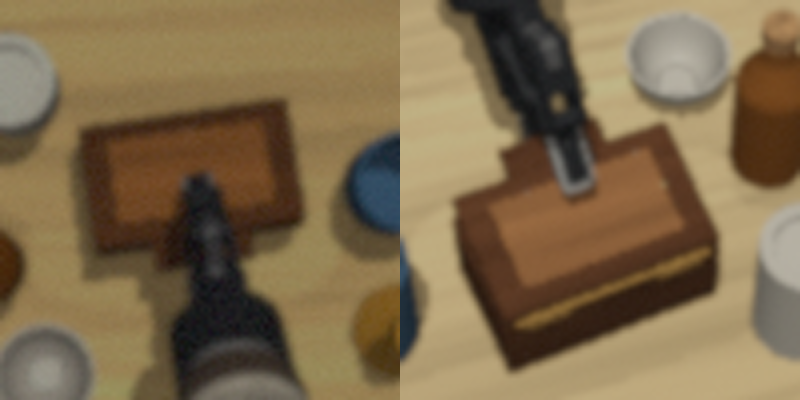

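Call:
arm_command:
  increments:
    - [-0.41,0,0.38,-0.3,0,0,0]
    - [-0.41,0,0.39,-0.29,0,0,0]
    - [-0.41,0,0.41,-0.26,0,0,0]
    - [-0.41,0,0.41,-0.26,0,0,0]
    - [-0.41,0,0.43,-0.23,0,0,0]
    - [-0.41,0,0.43,-0.22,0,0,0]
    - [-0.41,0,0.44,-0.19,0,0,0]
    - [-0.41,0,0.45,-0.18,0,0,0]

```text
time: 15.2
ee_pos: [0.5465, -0.0484, 0.122]
tcp_rot: [140.1, -0.0, 97.5]
wrist_force: [0.0, -0.5, -1.3]
opening: 0.0601
```

Call:
arm_command:
  increments:
    - [-0.41,0,0.46,-0.15,0,0,0]
    - [-0.41,0,0.46,-0.14,0,0,0]
    - [-0.41,0,0.47,-0.11,0,0,0]
    - [-0.41,0,0.48,-0.1,0,0,0]
    - [-0.41,0,0.48,-0.07,0,0,0]
    - [-0.41,0,0.48,-0.06,0,0,0]
    - [-0.41,0,0.48,-0.03,0,0,0]
    - [-0.41,0,0.48,-0.02,0,0,0]

```text
time: 16.2
ee_pos: [0.5711, -0.0452, 0.1514]
tcp_rot: [140.1, -0.1, 97.5]
wrist_force: [0.0, 0.8, -0.5]
opening: 0.06
```

Run:
```python
from h import *
o=bot.get_obs();print(o["time"],F(o["ee_pos"]),o["wrist_force"],o["q"].round(1))
p,R=lidpose(50,50,d=.021,g=.06);go(p,R)
q,Rq=cur()
for t in range(55,125,5):
    tau=min(t,95);n,RR=lidpose(t,tau,d=.021,g=.06)
    if t==55: p,R=lidpose(50,50,d=.021,g=.06)
    print(t,(R.inv().apply(n-p)*100).round(2),(R.inv()*RR).as_rotvec(degrees=True).round(1),F(n).round(3));p,R=n,RR
a=cam("top");b=cam("scene")
cv2.imwrite("pics/m7.png",np.hstack([cv2.resize(x[:,:,::-1],None,fx=4,fy=4,interpolation=cv2.INTER_CUBIC) for x in(a["color"][180:280,240:340],b["color"][140:240,215:315])]))
```

```text
16.2 [ 0.01009051 -0.00047724  0.1514245 ] [ 0.00995215  0.75865165 -0.46253202] [-10.1 -30.4 -38.7  43.1  11.2  76.4]
shift cm [ 0.05 -0.04  0.06] in end axes [ 0.05 -0.04  0.06] turn [-0.12 -0.03 -0.04]
55 [-0.    0.77  0.3 ] [ 5. -0.  0.] [0.018 0.    0.153]
60 [-0.    0.77  0.3 ] [ 5. -0. -0.] [ 0.026 -0.     0.155]
65 [-0.    0.77  0.3 ] [ 5. -0.  0.] [ 0.034 -0.     0.157]
70 [0.   0.77 0.3 ] [5. 0. 0.] [ 0.042 -0.     0.157]
75 [-0.    0.77  0.3 ] [ 5. -0.  0.] [ 0.051 -0.     0.157]
80 [0.   0.77 0.3 ] [ 5.  0. -0.] [0.059 0.    0.156]
85 [0.   0.77 0.3 ] [ 5. -0. -0.] [0.067 0.    0.155]
90 [-0.    0.77  0.3 ] [5. 0. 0.] [ 0.075 -0.     0.152]
95 [0.   0.77 0.3 ] [5. 0. 0.] [ 0.083 -0.     0.15 ]
100 [0.   0.97 0.04] [0. 0. 0.] [0.092 0.    0.148]
105 [-0.    0.96  0.13] [0. 0. 0.] [ 0.102 -0.     0.146]
110 [0.   0.95 0.21] [0. 0. 0.] [0.111 0.    0.143]
115 [-0.    0.92  0.29] [0. 0. 0.] [0.12 0.   0.14]
120 [-0.    0.89  0.37] [0. 0. 0.] [ 0.129 -0.     0.135]
```

View pics/m7.png

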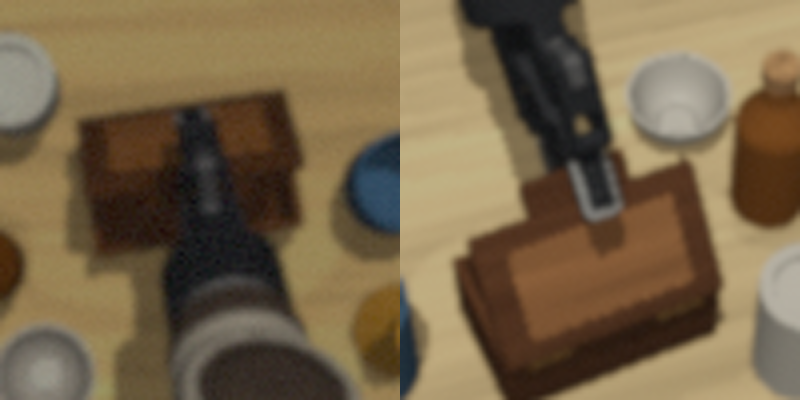

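Call:
arm_command:
  increments:
    - [-0.34,0,0.24,0.14,2.5,0,0]
    - [-0.27,0,0.24,0.14,2.5,0,0]
    - [-0.2,0,0.24,0.14,2.5,0,0]
    - [-0.13,0,0.24,0.14,2.5,0,0]
    - [-0.06,0,0.24,0.14,2.5,0,0]
    - [0.01,0,0.24,0.14,2.5,0,0]
    - [0.08,0,0.24,0.14,2.5,0,0]
    - [0.15,0,0.24,0.14,2.5,0,0]
    - [0.22,0,0.24,0.14,2.5,0,0]
    - [0.29,0,0.24,0.14,2.5,0,0]

```text
time: 17.55
ee_pos: [0.5984, -0.0416, 0.1505]
tcp_rot: [165.2, -0.0, 97.5]
wrist_force: [0.5, -0.2, 0.0]
opening: 0.0305
```

Run:
```python
from h import *
o=bot.get_obs();print(o["time"],F(o["ee_pos"]),o["wrist_force"],o["q"].round(1),o["opening"])
p,R=lidpose(75,75,d=.021,g=.03);go(p,R)
for t in range(80,125,5):
    tau=min(t,100);n,RR=lidpose(t,tau,d=.021,g=.03)
    print(t,(R.inv().apply(n-p)*100).round(2),(R.inv()*RR).as_rotvec(degrees=True).round(1),F(n).round(3));p,R=n,RR
```

```text
17.55 [ 0.03766533 -0.00051756  0.15054658] [ 0.46321864 -0.23321828  0.03781936] [-5.6 -3.7 -9.2 70.1  3.4 77.4] 0.03053900094426254
shift cm [ 0.05 -0.07 -0.31] in end axes [ 0.05 -0.07 -0.31] turn [-0.18 -0.04 -0.02]
80 [-0.    0.78  0.16] [ 5.  0. -0.] [ 0.044 -0.     0.154]
85 [-0.    0.78  0.16] [ 5. -0. -0.] [ 0.052 -0.     0.153]
90 [0.   0.78 0.16] [5. 0. 0.] [0.06  0.    0.152]
95 [-0.    0.78  0.16] [5. 0. 0.] [ 0.068 -0.     0.151]
100 [-0.    0.78  0.16] [ 5. -0.  0.] [ 0.075 -0.     0.149]
105 [0.   0.97 0.04] [0. 0. 0.] [0.085 0.    0.146]
110 [-0.    0.96  0.13] [0. 0. 0.] [ 0.094 -0.     0.144]
115 [0.   0.95 0.21] [0. 0. 0.] [0.103 0.    0.14 ]
120 [-0.    0.92  0.29] [0. 0. 0.] [ 0.112 -0.     0.135]
```

Call:
arm_command:
  increments:
    - [0.29,0,0.39,0.07,2.5,0,0]
    - [0.29,0,0.39,0.07,2.5,0,0]
    - [0.29,0,0.39,0.07,2.5,0,0]
    - [0.29,0,0.39,0.07,2.5,0,0]
    - [0.29,0,0.39,0.07,2.5,0,0]
    - [0.29,0,0.39,0.07,2.5,0,0]
    - [0.29,0,0.39,0.07,2.5,0,0]
    - [0.29,0,0.39,0.07,2.5,0,0]
    - [0.29,0,0.39,0.07,2.5,0,0]
    - [0.29,0,0.39,0.07,2.5,0,0]

```text
time: 18.8
ee_pos: [0.6373, -0.0365, 0.1458]
tcp_rot: [-169.8, -0.1, 97.5]
wrist_force: [0.9, -0.4, -1.3]
opening: 0.0306
```

Call:
arm_command:
  increments:
    - [0.29,0,0.4,0,0,0,0]
    - [0.29,0,0.4,0,0,0,0]
    - [0.29,0,0.4,0.03,0,0,0]
    - [0.29,0,0.4,0.03,0,0,0]
    - [0.29,0,0,0,0,0,0]

```text
time: 19.42
ee_pos: [0.6525, -0.0345, 0.1426]
tcp_rot: [-169.9, -0.0, 97.5]
wrist_force: [-0.5, 0.1, 0.2]
opening: 0.0306
```

Run:
```python
from h import *
o=bot.get_obs();print(o["time"],F(o["ee_pos"]),o["wrist_force"],o["q"].round(1),o["opening"])
p,R=lidpose(108,100,d=.024,g=.03);go(p,R)
a=cam("top");b=cam("scene")
cv2.imwrite("pics/m8.png",np.hstack([cv2.resize(x[:,:,::-1],None,fx=3.3,fy=3.3,interpolation=cv2.INTER_CUBIC) for x in(a["color"][160:280,230:350],b["color"][130:250,215:335])]))
```

```text
19.425 [ 0.09223409 -0.00051868  0.14262478] [-0.47392194  0.10024097  0.15143001] [ -2.3  29.9  30.4 100.5  -1.7  80.4] 0.03055162651114517
shift cm [ 0.05 -0.22  0.12] in end axes [ 0.05 -0.22  0.12] turn [-0.1  -0.05 -0.  ]
```

View pics/m8.png

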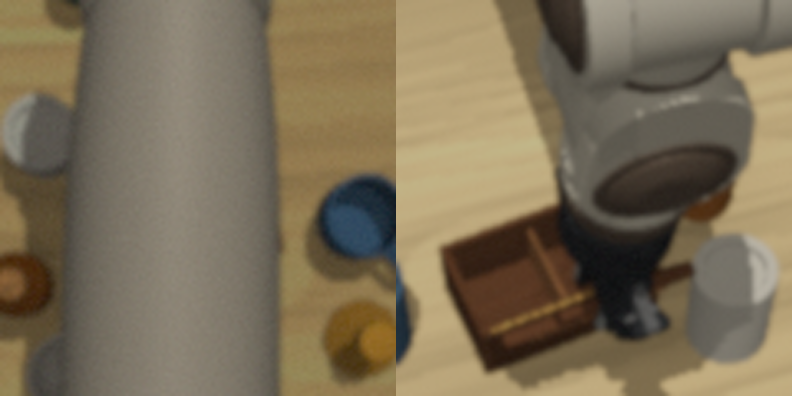

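Call:
arm_command:
  increments:
    - [0.29,0,0.3,0.05,0,0,0]
    - [0.29,0,0.3,0.05,0,0,0]
    - [0.29,0,0,0,0,0,0]

```text
time: 19.9
ee_pos: [0.6582, -0.0337, 0.1403]
tcp_rot: [-169.9, -0.1, 97.5]
wrist_force: [-0.9, 0.1, 0.3]
opening: 0.0301
```

Run:
```python
from h import *
o=bot.get_obs();print(o["time"],F(o["ee_pos"]),o["wrist_force"])
R=cur()[1];e=[-np.cos(np.radians(120)),0,-np.sin(np.radians(120))];print("lid outward dir in tool",R.inv().apply(RC.apply([.5,0,.866])))
```

```text
19.9 [ 0.09800968 -0.00047346  0.14027766] [-0.91576584  0.08151645  0.28701612]
lid outward dir in tool [ 8.45961658e-04  3.39860697e-01 -9.40452014e-01]
```

Call:
arm_command:
  increments:
    - [0.29,0,0.2,-0.55,0,0,0]
    - [0.29,0,0.2,-0.55,0,0,0]
    - [0.29,0,0.3,-0.9,0,0,0]
    - [0.29,0,0.4,-1.2,0,0,0]
    - [0.29,0,0.4,-1.2,0,0,0]
    - [0.29,0,0.3,-2.5,0,0,0]
    - [0.29,0,0,-3,0,0,0]
    - [0.29,-3,0,-2,0,0,0]
    - [0.29,-4,0,0,0,0,0]
    - [0.29,-4,0,0,0,0,0]

```text
time: 21.15
ee_pos: [0.6994, -0.1372, 0.2459]
tcp_rot: [-170.4, 0.1, 97.6]
wrist_force: [0.1, -0.8, 0.4]
opening: 0.0302
```

Call:
arm_command:
  increments:
    - [0.29,-4,0,0,0,0,0]
    - [0.29,-5,-1,0,0,0,0]
    - [0.29,-5,-2,0,0,0,0]
    - [0.29,-5,-2,0,0,0,0]
    - [0.29,-3,0,0,0,0,0]
    - [0.29,0,0,0,0,0,0]
    - [0.29,0,0,0,0,0,0]

```text
time: 22.02
ee_pos: [0.6524, -0.3501, 0.2367]
tcp_rot: [-172.1, 1.0, 97.7]
wrist_force: [-0.8, 0.3, 0.4]
opening: 0.0302
```

Run:
```python
from h import *
o=bot.get_obs();print(o["time"],o["ee_pos"],o["wrist_force"])
a=cam("top");b=cam("scene")
cv2.imwrite("pics/m9.png",np.hstack([cv2.resize(x[:,:,::-1],None,fx=2.5,fy=2.5,interpolation=cv2.INTER_CUBIC) for x in(a["color"][130:290,215:375],b["color"][125:285,185:345])]))
```

```text
22.025 [ 0.65235467 -0.35006433  0.23672491] [-0.81111104  0.3162896   0.42436569]
```

Run:
```python
from h import *
a=cam("top")
hsv=cv2.cvtColor(a["color"],cv2.COLOR_RGB2HSV).astype(int)
# table-like vs brown: sample along rays of lid at y=+-.05, for s along lid at 120deg and compare with beyond the tip
for y in(-.05,.0,.05):
    print(y,[(round(s,3),tuple(a["color"][tuple(proj(a,W(H+np.array([.5*s,y,.866*s])))[::-1].round().astype(int))])) for s in(.02,.05,.08,.10,.12,.15)])
for th in (112,116,120): print(th,proj(a,W(H+.111*np.array([-np.cos(np.radians(th)),0,np.sin(np.radians(th))]))).round(1))
col=a["color"][180:235,int(proj(a,W([.1,0,.15]))[0])].astype(int);print([(180+i,*c) for i,c in enumerate(col)][::2])
m=((hsv[...,1]<60)&(hsv[...,2]>100)).astype(np.uint8);sub=np.zeros_like(m);sub[180:220,220:265]=m[180:220,220:265]
ct=max(cv2.findContours(sub,0,2)[0],key=cv2.contourArea);(u,v),r=cv2.minEnclosingCircle(ct);print("jar",u,v,r,F(pt(a,u,v,.092)))
```

```text
-0.05 [(0.02, (np.uint8(43), np.uint8(29), np.uint8(15))), (0.05, (np.uint8(48), np.uint8(28), np.uint8(14))), (0.08, (np.uint8(49), np.uint8(30), np.uint8(19))), (0.1, (np.uint8(102), np.uint8(79), np.uint8(51))), (0.12, (np.uint8(158), np.uint8(135), np.uint8(87))), (0.15, (np.uint8(150), np.uint8(125), np.uint8(80)))]
0.0 [(0.02, (np.uint8(46), np.uint8(32), np.uint8(23))), (0.05, (np.uint8(49), np.uint8(28), np.uint8(18))), (0.08, (np.uint8(47), np.uint8(27), np.uint8(21))), (0.1, (np.uint8(48), np.uint8(28), np.uint8(25))), (0.12, (np.uint8(130), np.uint8(108), np.uint8(70))), (0.15, (np.uint8(156), np.uint8(130), np.uint8(85)))]
0.05 [(0.02, (np.uint8(42), np.uint8(24), np.uint8(16))), (0.05, (np.uint8(40), np.uint8(25), np.uint8(10))), (0.08, (np.uint8(46), np.uint8(30), np.uint8(17))), (0.1, (np.uint8(117), np.uint8(94), np.uint8(59))), (0.12, (np.uint8(153), np.uint8(127), np.uint8(81))), (0.15, (np.uint8(160), np.uint8(134), np.uint8(86)))]
112 [283.2 188.7]
116 [282.7 186.2]
120 [282.3 183.9]
[(180, np.int64(160), np.int64(139), np.int64(91)), (182, np.int64(130), np.int64
[... 690 characters left out ...]
), np.int64(23)), (212, np.int64(48), np.int64(29), np.int64(14)), (214, np.int64(44), np.int64(29), np.int64(22)), (216, np.int64(43), np.int64(26), np.int64(21)), (218, np.int64(58), np.int64(35), np.int64(22)), (220, np.int64(65), np.int64(40), np.int64(22)), (222, np.int64(71), np.int64(41), np.int64(23)), (224, np.int64(70), np.int64(44), np.int64(24)), (226, np.int64(69), np.int64(41), np.int64(27)), (228, np.int64(68), np.int64(40), np.int64(23)), (230, np.int64(71), np.int64(43), np.int64(24)), (232, np.int64(71), np.int64(45), np.int64(31)), (234, np.int64(69), np.int64(45), np.int64(23))]
jar 241.4264678955078 199.88235473632812 11.986189842224121 [0.08332681 0.11681905 0.092     ]
```

```bash
python3 -c "
from workcell import bot
bot.job_done();print(bot.get_obs()['time'])"
```

```text
the job is handed in; nothing more can be done
the job is handed in; nothing more can be done
```

I pushed the jar past the left end of the caddy, raised the lid by its front lip and guided it over to its stop. I then moved the arm clear and handed the job in at about 22 s of the 56 s allowed.

**Jar:** the last check puts its centre at about y = +117 mm in the caddy frame (needed over 105 mm). It looked upright in the last picture I could view.

**Lid:** in the top view the lip edge lies at image row 184, where a lid at 120° (2.1 rad) should be. That means fully open, with the arm clear of it.

**Problems and unconfirmed points:**
- During the jar push, the gripper pressed against something with about 14 N, most likely the caddy's back edge. I backed off, tilted the tool away and carried on without further contact there.
- My first, shallower approach to the lip hit a joint limit, so I used a steeper tilt instead.
- The picture viewer's limit ran out before my last look, so the final state was checked only from pixel values.
- I did not re-measure the other objects or the recipe box at the end. Nothing the arm did was near the recipe box. The other objects looked in place in the last pictures that showed them, though the arm hid some of them.

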